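# Turn the separatory-funnel rotator to its venting position

## Task

The separatory-funnel rotator has stopped part-way round. Push the spokes of its star handwheel round, one after another, until the funnel's valve stem (the thin outlet tube beyond the stopcock, at the opposite end from the stopper) points straight up, so that the funnel can be vented. Only push, lightly, with the fingertips or the outside of the fingers: do not grip the wheel, do not touch the funnel or its clamp, leave the other things on the bench where they are, and finish with the wheel at rest and let go.

Things in the scene. Friction and masses are not known exactly. Their poses are not given: they have to be found in the camera images.
- rotator: bench rotator, fixed: cream motor housing (145 x 180 mm, top 210 mm above the bench) on a dark grey base plate 320 x 240 mm. Origin on the bench below the centre of the star handwheel; x along the wheel's level shaft, from the housing out through the wheel to the funnel; z up. Housing from x = -195 to -50 mm, plate from -205 to +115 mm
- wheel: star handwheel, no rim. Origin at its centre, in the spokes' plane, on the shaft 155 mm above the bench; x along the shaft (as the rotator's), z along the funnel's stem. Six steel rods 9 mm thick, at 30, 90, 150, 210, 270, 330 degrees from z about x (the stem is midway between two), each ending in a black ball knob 22 mm across centred 120 mm from the shaft. Roll = angle of z from straight up
- hub (a point): centre of the wheel (as its origin); the hub is 54 mm across. Positive roll of the wheel leans the stem to the rotator's -y side. The wheel turns endlessly both ways; 0.25 N m (2 to 3 N at a knob) moves it, it does not coast and stays where it is left. A knob at the top reaches 286 mm above the bench
- funnel: pear-shaped clear glass separatory funnel, 64 mm across, on an aluminium clamp bar across the hub, turning with the wheel. Origin and axes as the wheel's: z runs from the stopper to the stem's tip. Bar, clamps and funnel lie from x = 40 to 115 mm, the funnel's axis at x = 83 mm. Grey stopper's end at z = -116 mm, white stopcock at z = 77 mm, stem 10 mm thick
- stem_tip (a point): open tip of the funnel's stem: x = 83 mm, z = 124 mm in the funnel's frame
- beaker: open glass beaker, 66 mm across, 88 mm high, loose bystander; origin at the centre of its underside, z up
- flask: conical glass flask, 76 mm across the foot, 112 mm high, loose bystander; origin at the centre of its underside, z up
- reagent: brown glass reagent bottle with black cap, 62 mm across, 115 mm high, loose bystander; origin at the centre of its underside, z up
- jar: white plastic jar, 60 mm across, 75 mm high, loose bystander; origin at the centre of its underside, z up
- wash_bottle: milky plastic wash bottle with bent spout, 68 mm across, 200 mm high, loose bystander; origin at the centre of its underside, z up
- cylinder: glass measuring cylinder on a 68 mm foot, 177 mm high, loose bystander; origin at the centre of its underside, z up
- stopper: spare grey stopper, 32 mm across, 36 mm high, loose bystander; origin at the centre of its underside, z up (standing on its wide end)
- cork_ring: cork flask ring lying flat, 90 mm across, 25 mm high, loose bystander; origin at the centre of its underside, z up

How it is judged:
At the end, for the whole second after the job is handed in: The funnel's stem points up within 0.12 rad (7 degrees) of vertical, the wheel is at rest, and no bystander has moved by 20 mm or more (angle between funnel's own z axis and vertical below 0.12 rad and angular speed of funnel below 0.05 rad/s and distance of each of beaker, flask, reagent, jar, wash_bottle, cylinder, stopper, cork_ring from where it was at the start of the episode below 0.02 m); the robot touches nothing.
It fails at once if the glass funnel or its clamp is touched by the fingers or arm (over 0.5 N) (contact force between any of the fingers, the arm and funnel above 0.5 N).
It fails at once if the wheel is gripped or forced (over 30 N of finger or arm contact in all) (contact force between any of the fingers, the arm and wheel above 30 N).
It fails at once if a bystander is lifted or moved by 20 mm or more (distance of any of beaker, flask, reagent, jar, wash_bottle, cylinder, stopper, cork_ring from where it was at the start of the episode above 0.02 m).
It also fails if it takes over 54 s, if anything falls off the work surface, if the arm or the gripper's body presses on something with over 40 N, if the wrist force passes 120 N, or if a joint passes its speed limit or range.

## Robot

A 6-joint arm with a two-finger parallel gripper is mounted at the origin on the work surface. World frame = base frame: x ahead of the robot, y to its left, z up, the work surface at z = 0. Lengths are in m, angles in rad, forces in N, time in s.
With the tool pointing down it reaches from about 0.35 to 1 m from the base axis. Payload 7.1 kg.
Tool frame: the origin (TCP) lies between the finger pads; the fingertips stand 22 mm ahead of it and the grasp point (between the pads) lies 3 mm ahead of it; x points along the fingers, y is the direction in which the jaws open and shut, and the axes are right-handed (so a half turn about x gives the same grasp; the last joint's range is limited). The gripper opens to 85 mm and grips with 20 to 120 N. Pads are 22 mm wide; open, the fingers measure 114 mm over their backs; the gripper's body (76 mm by 85 mm) begins 54 mm behind the grasp point. The pads swing forward as they close: fully open they stand 13 mm farther back than shut.
Start: joints at [-1.242, 0.423, 1.63, -0, 1.089, -0.019], TCP at [0.213, -0.588, 0.229] pointing down, gripper open.
Joint ranges: [-3, 3], [-0.9, 2.11], [0.09, 2.58], [-1.31, 4.45], [0.11, 2.69], [-2.54, 2.54]. Speed limits (rad/s): [2.39, 2.39, 3.01, 3.14, 3.14, 3.14].

## Interface

Orientations are given as a rotation vector (axis times angle).
In Python, from rig import manip gives the robot as it stands. The module is installed in compiled form; this text tells all that it offers. Calls block until the motion is done:
- manip.move_to(position, orientation): joint-space move of the TCP to a pose.
- manip.servo_line(position, orientation=None, rate=0.15): straight line of the TCP; orientation=None keeps the orientation; rate is the mean speed in m/s.
- manip.set_joints(angles): joint-space move.
- manip.command_gripper(opening, f_grip=None): finger opening in m; f_grip is the grip in N (None keeps the last); returns when the fingers have stopped.
- manip.hold(seconds).
- manip.solve_ik(position, orientation): joint angles nearest the present ones, or None.
- manip.camera(name): name is "scene" or "top"; returns a dict with "image" (400x640x3 uint8, red, green, blue), "fx", "fy", "cx", "cy" (pixels), "cam_to_world" (4x4, takes a point from camera to world coordinates). Camera axes: x right, y down, z forward; pixel columns grow to the right and rows downward; lengths in m; the calibration is good to about 2 mm. A picture is of the moment at which its call begins. There is no depth.
A pose or a line that the arm cannot do raises manip.IKError and nothing moves.
- manip.sign_off(): hands the job in, once; it reports no verdict.
Readings, each from a call of its own:
- manip.get_time(): time.
- manip.get_joint_positions(): joint angles.
- manip.get_joint_vel(): joint speeds.
- manip.get_tau(): joint torques, N m.
- manip.get_position(): TCP position.
- manip.get_ee_rot(): TCP orientation.
- manip.get_contact_force(): force on the tool from outside, world axes, zero at the start.
- manip.get_torque(): the same for the moment, N m.
- manip.get_width(): finger opening in m.
Only numpy, scipy, OpenCV 4.12 (cv2) and the standard library are available. Lean on these libraries where they do the work, as an engineer would, in place of code of your own. Each camera call takes 0.05 s, during which the arm holds its last target.

## Working session

There is one attempt and no reset: what is moved stays moved. The work goes in short steps, each a Python script; the robot and the scene stay as the last script left them, time stands still between calls to the robot, and variables do not carry over. Pictures are saved under pics/ and viewed, and the job is handed in when it is done.

```bash
mkdir -p pics; python3 - <<'E'
from rig import manip
import cv2,numpy as np
for n in("scene","top"):
    c=manip.camera(n); cv2.imwrite(f"pics/{n}0.png",c["image"][:,:,::-1])
    print(n,c["fx"],c["fy"],c["cx"],c["cy"]);print(np.round(c["cam_to_world"],4).tolist())
print(manip.get_time(),manip.get_ee_rot(),manip.get_width())
E
```

```text
scene 421.7328364482305 421.7328364482305 326.51664884677166 195.06049895476403
[[-0.6247, 0.4749, -0.6198, 1.3818], [0.7805, 0.3553, -0.5144, 0.6684], [-0.024, -0.8051, -0.5927, 0.9278], [0.0, 0.0, 0.0, 1.0]]
top 398.7850199192094 398.7850199192094 326.73463547489183 194.74694930432895
[[-0.0124, -0.988, 0.154, 0.4141], [-0.9998, 0.0099, -0.0176, 0.0087], [0.0159, -0.1542, -0.9879, 1.4382], [0.0, 0.0, 0.0, 1.0]]
0.1 [ 2.03264271  0.35851325 -2.03312987] 0.08547820465637208
```

View pics/scene0.png

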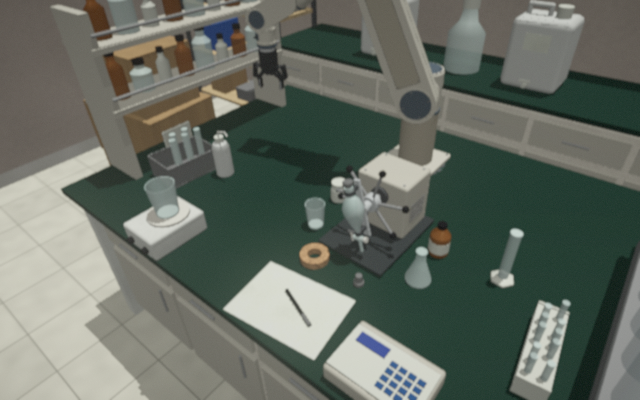

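View pics/top0.png

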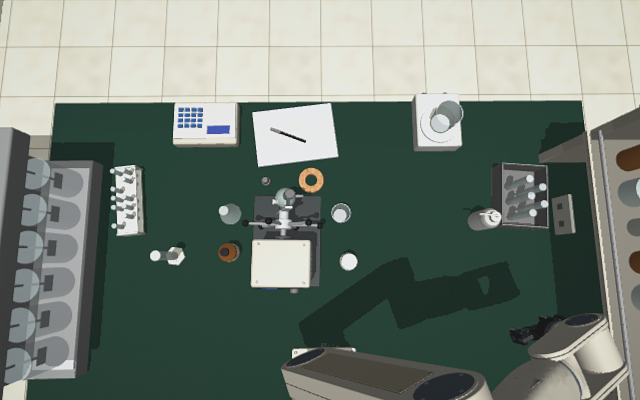

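```bash
python3 - <<'E'
import cv2
a=cv2.imread("pics/scene0.png")[155:290,290:450];cv2.imwrite("pics/s0c.png",cv2.resize(a,None,fx=4.4,fy=4.4,interpolation=cv2.INTER_CUBIC))
a=cv2.imread("pics/top0.png")[160:300,205:365];cv2.imwrite("pics/t0c.png",cv2.resize(a,None,fx=4.25,fy=4.25,interpolation=cv2.INTER_CUBIC))
E
```

```text
(no output)
```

View pics/s0c.png

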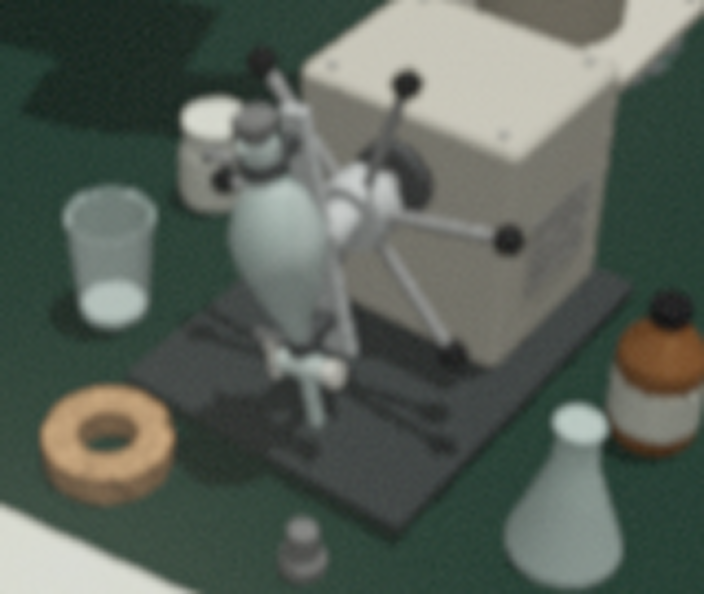

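View pics/t0c.png

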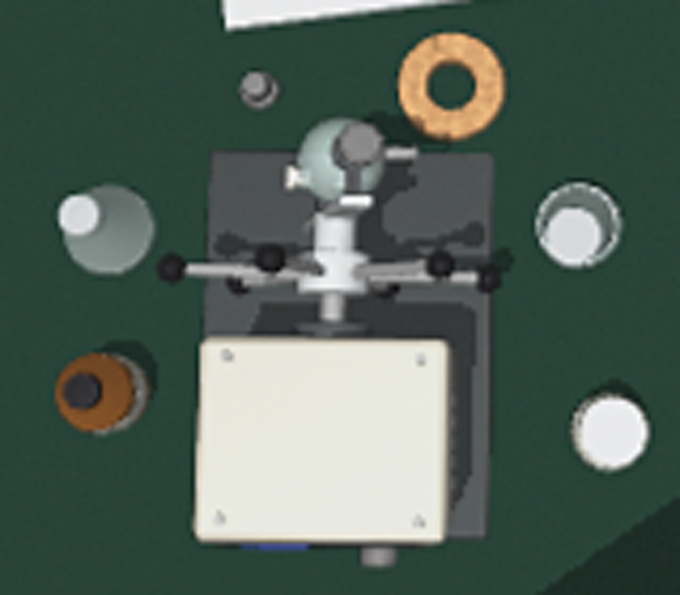

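The scene crop shows five knobs, at crop (262,62), (407,84), (509,240), (452,356) and (224,180). The stopper is up at (258,115) and the stem tip is down at (316,425), so the wheel is almost half a turn from its goal. The top crop shows all six knobs, and rotator x points roughly along world +x. Next I'll fit the pose and roll.

```bash
cat > h.py <<'E'
import numpy as np
from scipy.optimize import least_squares
from rig import manip
import cv2
def proj(c,P):
    T=np.linalg.inv(c["cam_to_world"]);p=np.asarray(P)@T[:3,:3].T+T[:3,3]
    return np.c_[c["fx"]*p[:,0]/p[:,2]+c["cx"],c["fy"]*p[:,1]/p[:,2]+c["cy"]]
def w2(q,P): # rotator->world
    c,s=np.cos(q[2]),np.sin(q[2]);P=np.asarray(P,float)
    return np.c_[q[0]+c*P[:,0]-s*P[:,1],q[1]+s*P[:,0]+c*P[:,1],P[:,2]]
def wheelpt(roll,x,z,ang=0):
    a=roll+ang;return [x,-np.sin(a)*z,.155+np.cos(a)*z]
def knobs(q,roll,r=.12): return w2(q,[wheelpt(roll,0,r,np.radians(30+60*k)) for k in range(6)])
E
python3 - <<'E'
from h import *
S=manip.camera("scene");T=manip.camera("top")
sk=np.array([(262,62),(407,84),(509,240),(452,356),(224,180)])/4.4+[290,155]
tk=np.array([(171,268),(271,260),(440,264),(488,278),(238,283),(386,290)])/4.25+[205,160]
st=np.array([[316,428]])/4.4+[290,155]
sp=np.array([[258,112]])/4.4+[290,155]
tc=np.array([[213,152],[492,152]])/4.25+[205,160]
def nn(A,B):
    d=A[:,None]-B[None];i=np.argmin((d**2).sum(2),1);return d[np.arange(len(A)),i]
def f(p):
    K=knobs(p,p[3])
    return np.r_[nn(sk,proj(S,K)).ravel(),nn(tk,proj(T,K)).ravel(),
     (proj(S,w2(p,[wheelpt(p[3],.083,.124)]))-st).ravel(),(proj(S,w2(p,[wheelpt(p[3],.083,-.116)]))-sp).ravel(),
     (proj(T,w2(p,[[.115,.12,.01],[.115,-.12,.01]]))-tc).ravel()]
best=None
for r in np.radians(range(120,245,10)):
  for y in(0,.1,.2):
    s=least_squares(f,[.5,y,0,r],loss="soft_l1")
    if best is None or s.cost<best.cost:best=s
    
print(best.x,np.degrees(best.x[3]),best.cost);print(np.round(best.fun,1))
print(np.round(knobs(best.x,best.x[3]),3))
def pt(px,z,c):
    d=c["cam_to_world"][:3,:3]@[(px[0]-c["cx"])/c["fx"],(px[1]-c["cy"])/c["fy"],1];o=c["cam_to_world"][:3,3]
    return o+d*(z-o[2])/d[2]
for n,p,z in(("flaskmouth",(78,215),.112),("reagcap",(82,391),.115),("beaker rim",(577,225),.088),("jar",(613,432),.075),("stopper",(258,84),.036),("cork",(452,85),.025)):
    print(n,np.round(pt(np.array(p)/4.25+[205,160],z,T),3))
E
```

```text
[ 0.51965791  0.12721352 -0.01881742  3.38293362] 193.8278189875901 4.555824290814682
[ 0.   0.6 -0.2  0.5  0.1  0.4 -0.   1.1  0.   0.5  0.1 -0.1  0.7  0.3
  0.4  0.   0.4  0.2 -0.2  0.5  0.1  1.3  0.2 -2.  -1.3 -0.4 -0.8 -0.4
 -0.   0.2]
[[0.521 0.21  0.068]
 [0.522 0.244 0.184]
 [0.52  0.161 0.27 ]
 [0.518 0.044 0.242]
 [0.517 0.011 0.126]
 [0.519 0.094 0.04 ]]
flaskmouth [0.571 0.33  0.112]
reagcap [0.434 0.323 0.115]
beaker rim [ 0.561 -0.062  0.088]
jar [ 0.397 -0.089  0.075]
stopper [0.689 0.201 0.036]
cork [0.689 0.038 0.025]
```

The fit is good, with residuals of about 1 px or less. The rotator is at (0.520, 0.127) with yaw -0.019, and the roll is 193.8°, i.e. -166.2°. I'll turn it +166° (wheel top towards -y) in three pushes at the top with closed, downward-pointing fingers. The tips stay at about 0.227 m so the gripper body passes above everything. First I'll check IK, then do push 1.

```bash
cat >> h.py <<'E'
from scipy.spatial.transform import Rotation as R
Q=[.5197,.1272,-.0188]
def ori(sgn):
    y=np.array([-np.sin(Q[2]),np.cos(Q[2]),0])*sgn;x=np.array([0,0,-1.])
    return R.from_matrix(np.c_[x,y,np.cross(x,y)]).as_rotvec()
def P(y,ztip,x=-.004): return w2(Q,[[x,y,ztip+.022]])[0]
def snap(n):
    for c in("scene","top"):
        a=manip.camera(c)["image"][:,:,::-1]
        a=a[130:290,270:470] if c=="scene" else a[140:300,190:390]
        cv2.imwrite(f"pics/{c}{n}.png",cv2.resize(a,None,fx=3.5,fy=3.5,interpolation=cv2.INTER_CUBIC))
E
python3 - <<'E'
from h import *
for s in(1,-1):
    for y,z in((.075,.378),(.075,.227),(-.05,.227)):
        j=manip.solve_ik(P(y,z),ori(s));print(s,None if j is None else np.round(j,2))
E
```

```text
1 [ 0.35  0.17  1.59 -0.    1.39 -1.2 ]
1 [ 0.35  0.3   1.77 -0.    1.08 -1.2 ]
1 [ 0.13  0.25  1.84 -0.    1.06 -1.43]
-1 [0.35 0.17 1.59 0.   1.39 1.94]
-1 [0.35 0.3  1.77 0.   1.08 1.94]
-1 [0.13 0.25 1.84 0.   1.06 1.72]
```

```bash
python3 - <<'E'
from h import *
o=ori(1)
p=manip.get_position();manip.servo_line([p[0],p[1],.4],rate=.2)
manip.command_gripper(0.0,20)
manip.move_to(P(.075,.378),o)
manip.servo_line(P(.075,.227),o,rate=.12)
print(manip.get_contact_force(),manip.get_time(),manip.get_width())
snap("1")
E
```

```text
[ 0.49628426  0.30942784 -0.69643322] 6.35 -0.00019798696256122285
```

View pics/scene1.png

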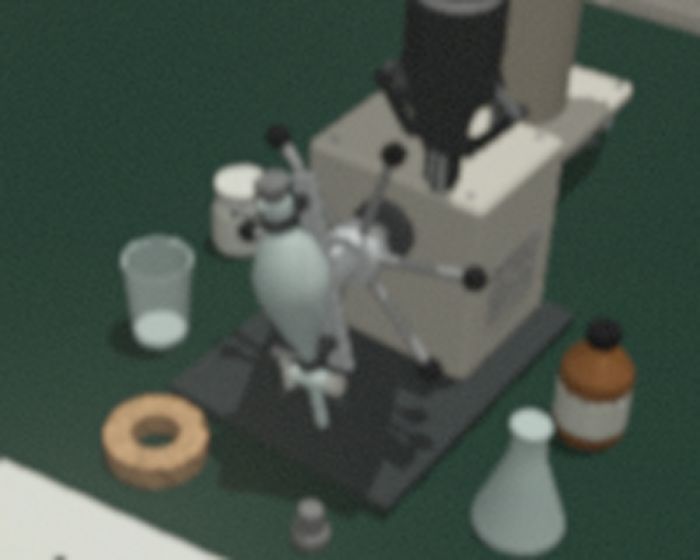

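View pics/top1.png

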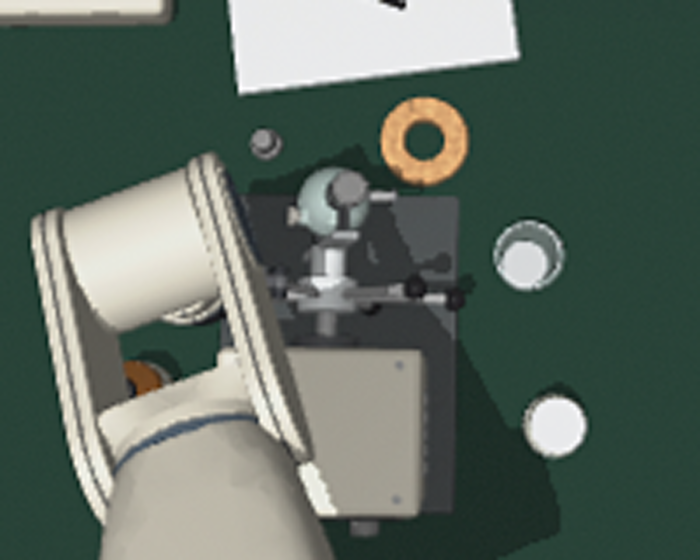

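The scene view shows the closed tips at (440,185), just on the +y side of the upper knob at (393,155). Nothing is touching, so I'll push.

```bash
python3 - <<'E'
from h import *
o=ori(1)
manip.servo_line(P(.075,.232),o,rate=.05)
for y in(.045,.02,0,-.02,-.035,-.049):
    manip.servo_line(P(y,.232-.005*(.075-y)/.124),o,rate=.06)
    print(y,np.round(manip.get_contact_force(),1))
print(manip.get_time())
snap("2")
E
```

```text
0.045 [-0.6  0.7  0. ]
0.02 [-0.5 -0.2 -0.6]
0 [-0.   0.3  0.7]
-0.02 [ 0.5 -0.2 -0.2]
-0.035 [1.  0.1 1.1]
-0.049 [ 0.6 -0.4  0.7]
9.6667
```

View pics/scene2.png

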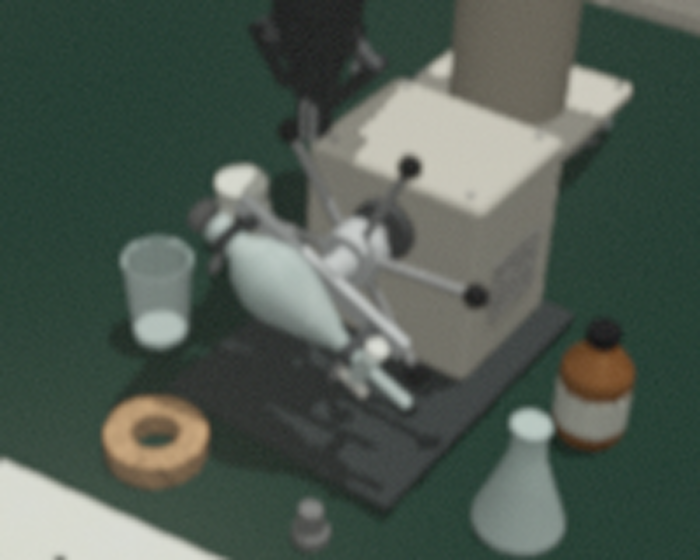

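The push worked: the pushed knob is now at (292,130), the next at (410,167) and another at (475,296), and the stem tip has moved to (405,402). I'll fit the roll.

```bash
cat >> h.py <<'E'
def fitroll(pix,off,c,r0):
    S=manip.camera(c);px=np.array(pix)/3.5+off
    def cost(r):
        d=px[:,None]-proj(S,knobs(Q,r))[None];return np.sqrt((d**2).sum(2).min(1))
    rs=np.radians(np.arange(r0-25,r0+25,.25));k=[cost(r).sum() for r in rs];i=int(np.argmin(k))
    return np.degrees(rs[i]),cost(rs[i]).round(1)
E
python3 - <<'E'
from h import *
print(fitroll([(292,130),(410,167),(475,296)],[270,130],"scene",-110))
E
```

```text
(np.float64(-114.75000000000001), array([0.4, 0.5, 0.3]))
```

Roll is now -114.75°, so push 1 turned it 51.5°. The contact is on the knob, so I'll continue the same stroke a little further and then take the next spoke.

```bash
python3 - <<'E'
from h import *
o=ori(1)
manip.servo_line(P(-.065,.227),o,rate=.06)
print(np.round(manip.get_contact_force(),1))
manip.servo_line(P(-.055,.23),o,rate=.1)
manip.servo_line(P(-.055,.32),o,rate=.15)
manip.servo_line(P(.078,.32),o,rate=.2)
manip.servo_line(P(.078,.232),o,rate=.12)
print(manip.get_time(),np.round(manip.get_contact_force(),1));snap("3")
E
```

```text
[-0.2  0.   0.6]
12.9417 [0.4 0.5 0. ]
```

View pics/scene3.png

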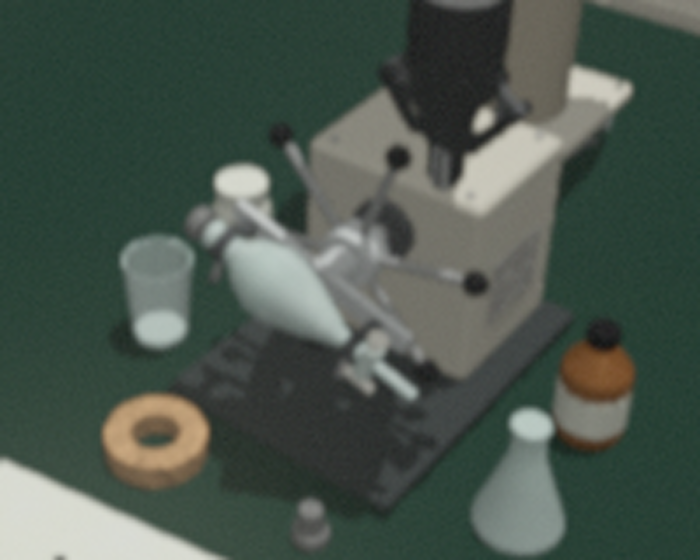

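The knobs are at (280,134), (398,157) and (475,284), and the fingers at (445,170) are clear. I'll do push 2 and then set up for push 3.

```bash
python3 - <<'E'
from h import *
o=ori(1)
print(fitroll([(280,134),(398,157),(475,284)],[270,130],"scene",-107))
manip.servo_line(P(-.065,.227),o,rate=.06)
print(np.round(manip.get_contact_force(),1))
manip.servo_line(P(-.055,.23),o,rate=.1)
manip.servo_line(P(-.055,.32),o,rate=.15)
manip.servo_line(P(.078,.32),o,rate=.2)
manip.servo_line(P(.078,.232),o,rate=.12)
print(manip.get_time(),np.round(manip.get_contact_force(),1));snap("4")
E
```

```text
(np.float64(-108.5), array([0.6, 0.4, 0.6]))
[-0.5  2.3 -0. ]
18.3333 [-0.1  0.2 -0.4]
```

View pics/scene4.png

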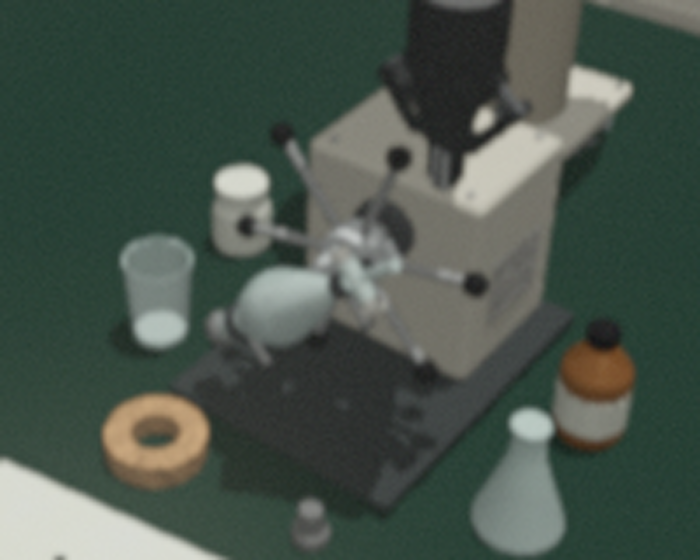

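The wheel has gone round another 60°, to about -49°, and the stem is now pointing up and towards +y. I'll do the last push with a short stop, measure, and then trim.

```bash
python3 - <<'E'
from h import *
o=ori(1)
print(fitroll([(282,134),(400,157),(475,285)],[270,130],"scene",-49))
manip.servo_line(P(-.034,.228),o,rate=.06)
manip.hold(.2)
print(manip.get_time(),np.round(manip.get_contact_force(),1));snap("5")
E
```

```text
(np.float64(-49.0), array([0.4, 0. , 0.5]))
20.7 [-0.4  3.1  0. ]
```

View pics/scene5.png

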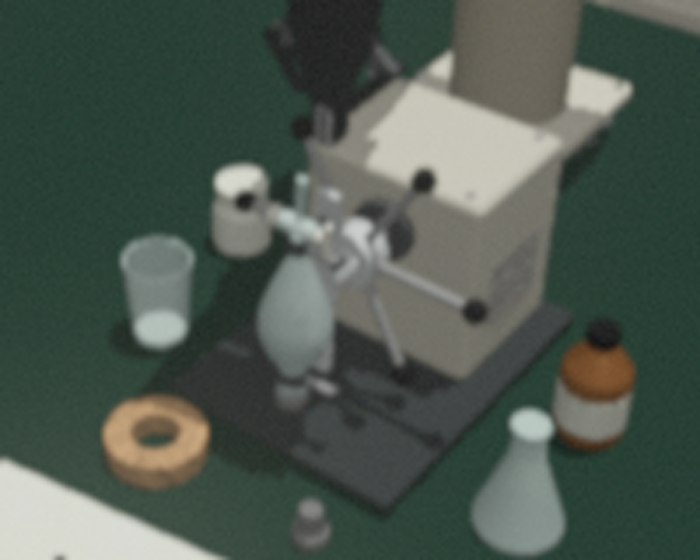

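The stem tip at (302,178) stands nearly upright. The knobs are at (303,128), (424,181), (475,311), (244,201) and (402,372).

```bash
python3 - <<'E'
from h import *
print(fitroll([(303,128),(424,181),(475,311),(244,201),(402,372)],[270,130],"scene",-5))
S=manip.camera("scene")
for r in(-8,-4,0,4): print(r,(proj(S,w2(Q,[wheelpt(np.radians(r),.083,.124)]))-[270,130])*3.5)
E
```

```text
(np.float64(-2.0), array([0.7, 0.5, 0.3, 0.8, 0.4]))
-8 [[317.14031222 184.5377708 ]]
-4 [[308.14592253 179.69627435]]
0 [[299.15757348 175.51078245]]
4 [[290.22735862 171.9981272 ]]
```

Roll is -2°. The stem-tip pixel agrees, at about -1.5°. I'll push 3 mm more, let go, retract and check.

```bash
python3 - <<'E'
from h import *
o=ori(1)
manip.servo_line(P(-.037,.228),o,rate=.04)
manip.servo_line(P(-.024,.229),o,rate=.08)
manip.servo_line(P(-.024,.36),o,rate=.15)
manip.servo_line(P(.0,.36,-.2),o,rate=.2)
manip.hold(.3)
print(manip.get_time(),np.round(manip.get_contact_force(),1));snap("6")
E
```

```text
23.925 [ 1.1 -0.3 -0.5]
```

View pics/scene6.png

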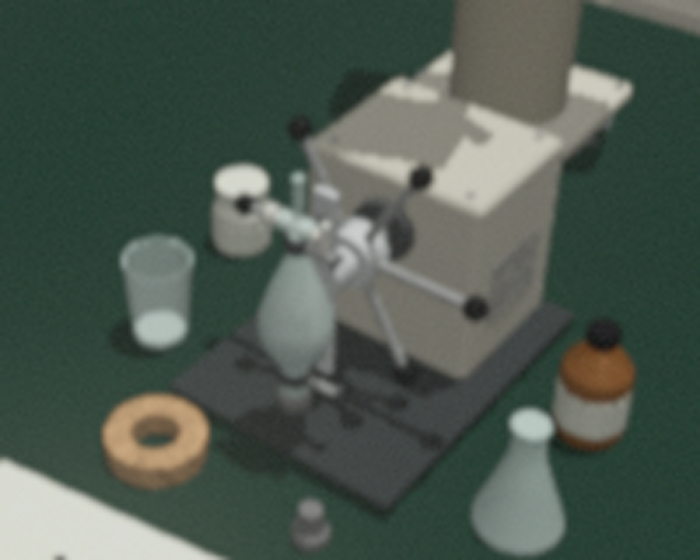

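View pics/top6.png

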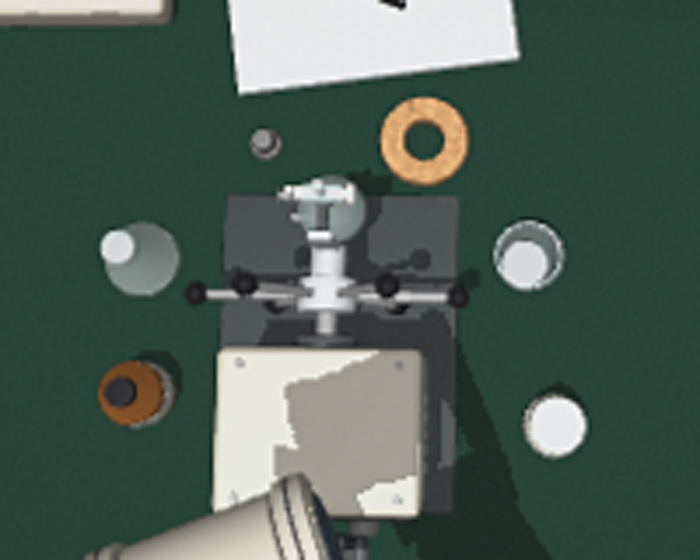

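The stem tip is at (298,177) and the knobs are at (300,128), (420,178), (475,307), (244,204) and (405,374). The arm is clear and the bystanders are where they were.

```bash
python3 - <<'E'
from h import *
print(fitroll([(300,128),(420,178),(475,307),(244,204),(405,374)],[270,130],"scene",0))
print(fitroll([(195,293),(245,284),(387,287),(458,297)],[190,140],"top",0))
manip.sign_off()
E
```

```text
(np.float64(0.0), array([0.4, 0.7, 0.3, 0.6, 1. ]))
(np.float64(0.7500000000000001), array([0.2, 0. , 0.5, 0.5]))
the job is handed in; nothing more can be done
```

The funnel's stem now points straight up, and the job is handed in. The last checks put the roll at 0.0° from the scene camera and 0.75° from the top camera, against the 7° allowed.

- **Pushes:** I turned the wheel about 166° by pushing three spokes in turn at the top, with the closed fingers pointing down. A 3 mm trim finished the last push.
- **Forces:** The wrist force readings, taken at the ends of moves rather than continuously, stayed at about 3 N or less.
- **Finish:** The arm was lifted clear and then drawn back over the housing, well clear of the wheel. The last pictures show the bystanders around the rotator where they were. The wash bottle and measuring cylinder were outside those crops, so I did not check them again, but the arm never worked near the cylinder, and left the wash bottle's side of the bench at 0.4 m height. The robot's clock stood at about 24 s at the last reading, against the 54 s limit.
- **What disagreed:** The first push turned the wheel 51.5° instead of the planned 60°, because the knob took the contact. I made up the difference by lengthening the strokes.

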